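# Put the solder spools away in their dishes

### The arm

A 6-joint arm with a two-finger parallel gripper is mounted at the origin on the work surface. World frame = base frame: x ahead of the robot, y to its left, z up, the work surface at z = 0. Lengths are in m, angles in rad, forces in N, time in s.
With the tool pointing down it reaches from about 0.375 to 0.9 m from the base axis. Payload 3.1 kg.
Tool frame: the origin (TCP) lies on the centre line of the jaws, within the pads' length; the fingertips stand 11 mm ahead of it and the grasp point (between the pads) lies 8 mm behind it; x points along the fingers, y is the direction in which the jaws open and shut, and the axes are right-handed (so a half turn about x gives the same grasp; the last joint's range is limited). The gripper opens to 87 mm and grips with 3 to 60 N. Pads are 19 mm wide; open, the fingers measure 117 mm over their backs; the gripper's body (75 mm by 190 mm) begins 51 mm behind the grasp point.
Start: joints at [-1.411, 0.527, 1.433, -0, 1.181, -0.178], TCP at [0.208, -0.589, 0.234] pointing down, gripper open.
Joint ranges: [-3.08, 3.08], [-0.75, 2.2], [0.22, 2.44], [-1.43, 4.57], [0, 2.65], [-2.85, 2.85]. Speed limits (rad/s): [2.79, 2.79, 3.14, 3.14, 3.14, 3.14].

### API

Orientations are given as a unit quaternion [x, y, z, w].
In Python, from rig import robot, camera, camera_info gives the robot as it stands.
- The arm moves only by the shell command python3 -m inch 'ROWS' [FORCE]. ROWS is JSON, a list that holds one entry, the list of rows, each a list of 5 numbers: the shift along the tool's x, y, z in cm, then the turn about the tool's x in rad, then the opening, from 0 (shut) to 1 (fully open). A call has 1 to 8 rows; each row shifts and turns the pose as measured when the row begins, along the tool's axes as they then stand; what a row does not reach is not made up. A row lasts 1/12 s, in which the tool goes at most 41.7 mm and 7.16 degrees, less where a joint would pass 70% of its speed; a pose out of reach is approached as far as the arm can. A call with a gripper value outside its range is refused whole. The fingers move at their own pace and stop on an object; FORCE is the grip in N (left out, the last holds). Time passes only in rows, so rows that do not move let the fingers close. It gives the time, the measured TCP pose, the force and the opening at its end, in the units of the state.
- robot.get_obs(): the state, without advancing time (a new reading comes with each control period).
- camera(name): name is "scene" or "top" or "wrist"; returns the picture (420x560x3 uint8, red, green, blue); there is no depth.
- camera_info(name): a dict with "camera_matrix" (3x3 intrinsics, pixels), "rvec" (rotation vector, rad) and "tvec" (3), from world to camera coordinates, as OpenCV has them. Camera axes: x right, y down, z forward; pixel columns grow to the right and rows downward; lengths in m; the calibration is good to about 2 mm. A picture is of the moment at which its call begins: read the wrist's pose just before it. camera_info takes no time and is no camera call; for the wrist camera it gives the pose at the moment of the call.
- robot.hand_in(): hands the job in, once; it reports no verdict.
The state is a dict: "time": time; "q": joint angles; "joint_velocities": joint speeds; "joint_torque": joint torques, N m; "position": TCP position; "tool_rot": TCP orientation; "ft_force": force on the tool from outside, world axes, zero at the start; "moment": the same for the moment, N m; "grip_width": finger opening in m.
Only numpy, scipy, OpenCV 4.12 (cv2) and the standard library are available. Lean on these libraries where they do the work, as an engineer would, in place of code of your own. Each camera call takes 0.05 s, during which the arm holds its last target. There are 200 camera calls.

### The job

Put the four solder wire spools away, each upright in the round metal dish of its size: the widest spool in the widest dish, the next widest in the next, and so on down to the narrowest, each standing flat on the floor of its dish. Leave the flux tin and the circuit board where they are.

Things in the scene. Friction and masses are not known exactly. Their poses are not given: they have to be found in the camera images.
- spool_xl: loose full spool of solder wire, the widest of four: white flanges and grey metal wire, dark hole in the top, standing upright; 64 mm in diameter over its whole height (treat as a plain cylinder), 54 mm tall, about 400 g. Origin: centre of its underside; z is its axis, up.
- dish_xl: round shallow open dish of bare aluminium, fixed, the widest of four: 82 mm inside diameter, 88 mm outside, wall 3 mm, rim 12 mm above its underside, flat inner floor 4 mm above its underside. For the 64 mm spool, which has 9 mm of play all round. Origin: centre of its underside; z up.
- spool_l: loose full spool of solder wire, the second widest of four: white flanges and grey metal wire, dark hole in the top, standing upright; 52 mm in diameter over its whole height (treat as a plain cylinder), 50 mm tall, about 260 g. Origin: centre of its underside; z is its axis, up.
- dish_l: round shallow open dish of bare aluminium, fixed, the second widest of four: 70 mm inside diameter, 76 mm outside, wall 3 mm, rim 12 mm above its underside, flat inner floor 4 mm above its underside. For the 52 mm spool, which has 9 mm of play all round. Origin: centre of its underside; z up.
- spool_m: loose full spool of solder wire, the third widest of four: white flanges and grey metal wire, dark hole in the top, standing upright; 40 mm in diameter over its whole height (treat as a plain cylinder), 45 mm tall, about 150 g. Origin: centre of its underside; z is its axis, up.
- dish_m: round shallow open dish of bare aluminium, fixed, the third widest of four: 58 mm inside diameter, 64 mm outside, wall 3 mm, rim 12 mm above its underside, flat inner floor 4 mm above its underside. For the 40 mm spool, which has 9 mm of play all round. Origin: centre of its underside; z up.
- spool_s: loose full spool of solder wire, the narrowest of four: white flanges and grey metal wire, dark hole in the top, standing upright; 28 mm in diameter over its whole height (treat as a plain cylinder), 40 mm tall, about 70 g. Origin: centre of its underside; z is its axis, up.
- dish_s: round shallow open dish of bare aluminium, fixed, the narrowest of four: 46 mm inside diameter, 52 mm outside, wall 3 mm, rim 12 mm above its underside, flat inner floor 4 mm above its underside. For the 28 mm spool, which has 9 mm of play all round. Origin: centre of its underside; z up.
- flux_tin: closed flat round tin, bare metal with a plain brass-coloured lid, no hole: 50 mm in diameter, 24 mm tall; loose, not a spool, not to be moved. Origin: centre of its underside.
- board: blue circuit board with small components, 85 mm (its x) by 56 mm (its y), 16 mm tall at most; loose, in the middle of the row nearest the robot, its long side pointing roughly away from the robot, not to be moved. Origin: centre of its underside. Everything listed stands on a flat cutting mat, its top 3 mm above the table (z = 0.003), centres at least 110 mm apart (95 mm from the board).

How it is judged:
By the outcome, as a careful person would: the job done as asked, in the order asked, and still so for the second after the job is handed in, with the robot touching nothing.
It also fails if it takes over 96 s, if anything falls off the work surface, if the arm or the gripper's body presses on something with over 40 N, if the wrist force passes 120 N, or if a joint passes its speed limit or range.

## Working session

There is one attempt and no reset: what is moved stays moved. The work goes in short steps, Python scripts to look and compute and a shell command to move; the robot and the scene stay as the last step left them, time stands still between calls to the robot, and variables do not carry over. Pictures are saved under pics/ and viewed, about 12 in all and at most 16, crops included, and the job is handed in when it is done.

```bash
mkdir -p pics; python3 - <<'E'
from rig import robot,camera,camera_info
import cv2,numpy as np
o=robot.get_obs();print({k:np.round(v,3).tolist() for k,v in o.items()})
for n in("top","scene"):
    cv2.imwrite(f"pics/{n}0.png",camera(n)[:,:,::-1]);i=camera_info(n)
    print(n,{k:np.round(v,4).tolist() for k,v in i.items()})
E
```

```text
{'time': 0.0, 'q': [-1.411, 0.528, 1.434, -0.0, 1.181, -0.179], 'joint_velocities': [-0.002, -0.0, 0.0, -0.001, -0.0, 0.0], 'joint_torque': [0.0, -44.004, -17.66, 0.063, 0.058, -0.0], 'position': [0.208, -0.589, 0.233], 'tool_rot': [-0.697, -0.12, 0.697, -0.118], 'ft_force': [0.525, 0.348, -0.154], 'moment': [0.014, -0.02, 0.004], 'grip_width': 0.087}
top {'camera_matrix': [[417.3954, 0.0, 282.8584], [0.0, 417.3954, 213.3691], [0.0, 0.0, 1.0]], 'rvec': [2.1247, -2.1348, 0.1953], 'tvec': [0.0015, 0.4893, 1.1358]}
scene {'camera_matrix': [[385.3912, 0.0, 283.298], [0.0, 385.3912, 211.4695], [0.0, 0.0, 1.0]], 'rvec': [1.2399, 2.0146, -1.1322], 'tvec': [0.2394, -0.1916, 1.2588]}
```

View pics/top0.png

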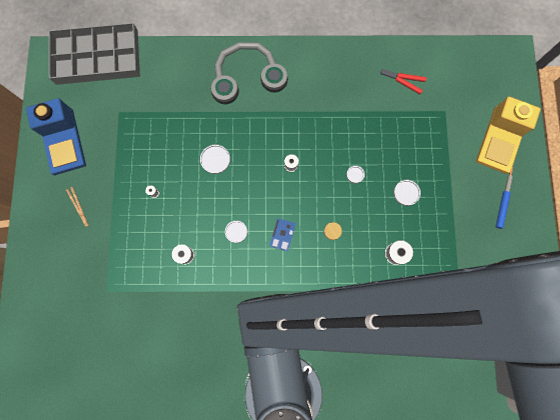

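View pics/scene0.png

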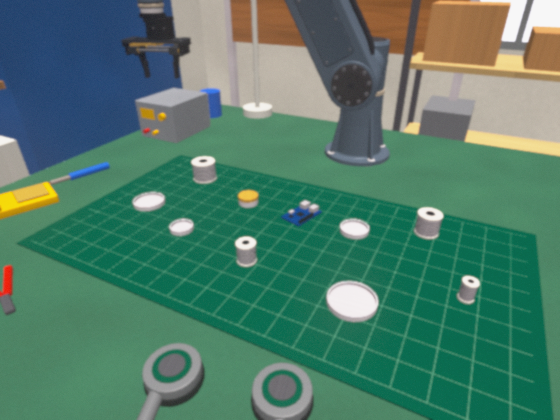

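The top view shows spools XL (401,252), L (182,254), M (291,161), S (151,190); dishes XL (215,159), L (407,193), M (236,232), S (356,174); board (283,235), tin (333,231). Next I'll measure them more precisely.

```bash
cat > h.py <<'E'
import cv2,numpy as np
from rig import robot,camera,camera_info
from scipy.spatial.transform import Rotation as R
def cam(i): return np.array(i["camera_matrix"]),np.array(i["rvec"],float),np.array(i["tvec"],float)
def unproj(uv,z,i):
    K,r,t=cam(i);M=cv2.Rodrigues(r)[0];d=M.T@np.linalg.solve(K,[*uv,1]);c=-M.T@t
    return c+d*(z-c[2])/d[2]
def proj(p,i):
    K,r,t=cam(i);return cv2.projectPoints(np.array(p,float).reshape(-1,3),r,t,K,None)[0][:,0]
E
python3 - <<'E'
from h import *
im=cv2.imread("pics/top0.png");i=camera_info("top")
S=dict(sxl=(401,252,.057,.064),sl=(182,254,.053,.052),sm=(291,161,.048,.04),ss=(151,190,.043,.028),dxl=(215,159,.015,.088),dl=(407,193,.015,.076),dm=(236,232,.015,.064),ds=(356,174,.015,.052),tin=(333,231,.027,.05))
hsv=cv2.cvtColor(im,cv2.COLOR_BGR2HSV)
for n,(u,v,z,d) in S.items():
    w=24;p=im[v-w:v+w,u-w:u+w].min(2).astype(float)
    if n=='tin':p=im[v-w:v+w,u-w:u+w,2].astype(float)
    P=cv2.resize(p,None,fx=4,fy=4,interpolation=cv2.INTER_CUBIC)
    th=205 if n[0]=='s' else 130
    m=(P>th).astype(np.uint8);k,l,st,ce=cv2.connectedComponentsWithStats(m)
    a=1+np.argmax(st[1:,4]);c=max(cv2.findContours((l==a).astype(np.uint8),0,1)[0],key=cv2.contourArea)
    (x,y),ax,_=cv2.fitEllipse(cv2.convexHull(c))
    uv=((x+.5)/4-.5+u-w,(y+.5)/4-.5+v-w);q=unproj(uv,z,i)
    x2,y2=unproj((uv[0]+1,uv[1]),z,i)[:2]-q[:2]
    print(n,np.round(uv,1),np.round(q[:2],4),'diam mm',np.round(np.array(ax)/4*np.hypot(x2,y2)*1000,1),'exp',d*1000, 'polar',np.round([np.hypot(*q[:2]),np.arctan2(q[1],q[0])],3))
    cv2.circle(im,(round(uv[0]),round(uv[1])),1,(0,0,255),-1)
cv2.imwrite("pics/d.png",cv2.resize(im[140:275,120:440],None,fx=2.5,fy=2.5))
E
```

```text
sxl [400.8 251.8] [ 0.378  -0.3246] diam mm [61.5 64.4] exp 64.0 polar [ 0.498 -0.709]
sl [180.8 253.6] [0.3764 0.2808] diam mm [50.4 52.4] exp 52.0 polar [0.47  0.641]
sm [291.  160.8] [ 0.6424 -0.025 ] diam mm [37.  39.7] exp 40.0 polar [ 0.643 -0.039]
ss [150.1 189.9] [0.5592 0.3778] diam mm [26.  27.3] exp 28.0 polar [0.675 0.594]
dxl [214.5 158.5] [0.6607 0.2009] diam mm [85.8 90.3] exp 88.0 polar [0.691 0.295]
dl [406.9 192.1] [ 0.5562 -0.3644] diam mm [75.1 79.3] exp 76.0 polar [ 0.665 -0.58 ]
dm [240.9 231.1] [0.4434 0.1199] diam mm [ 66.  103.6] exp 64.0 polar [0.459 0.264]
ds [355.2 173.8] [ 0.6122 -0.215 ] diam mm [51.8 54.1] exp 52.0 polar [ 0.649 -0.338]
tin [332.7 230.5] [ 0.4421 -0.1424] diam mm [50.6 51.3] exp 50.0 polar [ 0.464 -0.312]
```

View pics/d.png

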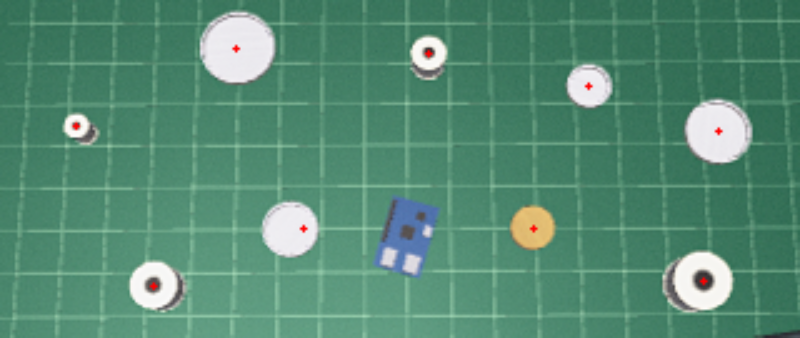

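```bash
cat >> h.py <<'E'
P=dict(sxl=(.378,-.3246),sl=(.3764,.2808),sm=(.6424,-.025),ss=(.5592,.3778),dxl=(.6607,.2009),dl=(.5562,-.3644),dm=(.442,.1323),ds=(.6122,-.215))
def to(n,z):
    o=robot.get_obs();M=R.from_quat(o["tool_rot"]).as_matrix()
    g=np.array([*(P[n] if isinstance(n,str) else n),z])
    print(n,'t',round(o["time"],2),'pos',np.round(o["position"],4),'tool d cm',np.round(M.T@(g-o["position"])*100,2),'w',round(o["grip_width"],4),'F',np.round(o["ft_force"],1))
E
python3 - <<'E'
from h import *
print(np.round(R.from_quat(robot.get_obs()["tool_rot"]).as_matrix(),3))
to("sxl",.12)
print(unproj((236.4,231.6),.015,camera_info("top")))
E
```

```text
[[-0.     0.332 -0.943]
 [ 0.002 -0.943 -0.332]
 [-1.    -0.002 -0.   ]]
sxl t 0.1 pos [ 0.2076 -0.5888  0.2327] tool d cm [ 11.31 -19.24 -24.84] w 0.087 F [-1.   0.7 -0.1]
[0.44191129 0.13278357 0.015     ]
```

```bash
python3 -m inch '[[[0.5,-2.2,-2.9,0,1],[1,-2.2,-2.9,0,1],[1,-2.2,-2.9,0,1],[1,-2.2,-2.9,0,1],[1,-2.2,-2.9,0,1],[1,-2.2,-2.9,0,1],[1,-2.2,-2.9,0,1],[1,-2.2,-2.9,0,1]]]' 35; python3 -c 'from h import *;to("sxl",.12)'
```

```text
time: 0.77
position: [0.3696, -0.3471, 0.1531]
tool_rot: [-0.697, -0.111, 0.698, -0.117]
ft_force: [0.8, -1.0, 0.3]
grip_width: 0.087
sxl t 0.77 pos [ 0.3696 -0.3471  0.1531] tool d cm [ 3.29 -1.89 -1.52] w 0.087 F [ 0.8 -1.   0.3]
```

```bash
python3 -m inch '[[[1.5,-1.5,-1.2,0,1],[1.5,-0.4,-0.3,0,1],[0.3,0,0,0,1],[0,0,0,0,1]]]'; python3 - <<'E'
from h import *
to("sxl",.12);i=camera_info("wrist");im=camera("wrist")[:,:,::-1].copy();to("sxl",.029)
a=np.linspace(0,2*np.pi,60)
pts=proj([[P["sxl"][0]+.032*np.cos(t),P["sxl"][1]+.032*np.sin(t),.057] for t in a],i)
cv2.polylines(im,[pts.astype(int)],True,(0,0,255));cv2.imwrite("pics/w1.png",im)
E
```

```text
time: 1.1
position: [0.3794, -0.3132, 0.1164]
tool_rot: [-0.696, -0.118, 0.699, -0.117]
ft_force: [-0.3, 0.4, 0.2]
grip_width: 0.0867
sxl t 1.1 pos [ 0.3794 -0.3132  0.1164] tool d cm [-0.36  1.03  0.51] w 0.0867 F [-0.3  0.4  0.2]
sxl t 1.15 pos [ 0.3793 -0.3135  0.1166] tool d cm [8.76 1.02 0.45] w 0.0873 F [-1.   0.7 -0.3]
```

View pics/w1.png

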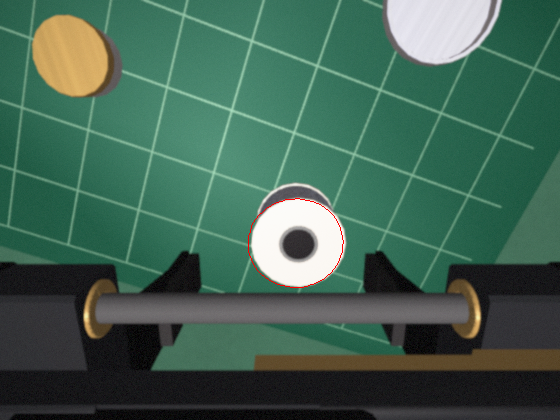

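The wrist view shows spool XL centred at (298,243). The predicted circle fits it to about a pixel, so the measurement holds. Next I centre over it and descend.

```bash
python3 -m inch '[[[0,0.8,0.4,0,1],[0,0.2,0.1,0,1],[2,0,0,0,1],[2,0,0,0,1],[1.5,0,0,0,1],[0,0,0,0,1]]]'; python3 -c 'from h import *;to("sxl",.029)'
```

```text
time: 1.65
position: [0.3792, -0.338, 0.0656]
tool_rot: [0.699, 0.109, -0.697, 0.12]
ft_force: [-0.7, 1.5, -0.9]
grip_width: 0.0874
sxl t 1.65 pos [ 0.3792 -0.338   0.0656] tool d cm [ 3.64 -1.37 -0.31] w 0.0874 F [-0.7  1.5 -0.9]
```

```bash
python3 -m inch '[[[-1.5,0,0,0,1],[0,0,0,0,1],[0,0,0,0,1]]]'; for k in 1 2 3; do python3 -m inch '[[[0,0,0,0,1]]]' >/dev/null; python3 -c 'from h import *;to("sxl",.029)'; done
```

```text
time: 1.9
position: [0.3786, -0.342, 0.0819]
tool_rot: [0.699, 0.106, -0.697, 0.119]
ft_force: [0.1, 0.2, -0.3]
grip_width: 0.087
sxl t 1.98 pos [ 0.3789 -0.3434  0.0827] tool d cm [ 5.33 -1.93 -0.49] w 0.087 F [-0.3  0.8 -0. ]
sxl t 2.07 pos [ 0.3791 -0.3442  0.0832] tool d cm [ 5.38 -2.01 -0.5 ] w 0.087 F [-0.8 -1.  -0.1]
sxl t 2.15 pos [ 0.3792 -0.3447  0.0835] tool d cm [ 5.4  -2.07 -0.5 ] w 0.0869 F [-0.1 -0.1  0.9]
```

```bash
cat >> h.py <<'E'
def tilt():
    print('toolx',np.round(R.from_quat(robot.get_obs()["tool_rot"]).as_matrix()[:,0],4),'tooly',np.round(R.from_quat(robot.get_obs()["tool_rot"]).as_matrix()[:,1],4))
E
python3 -c 'from h import *;tilt()'
python3 -m inch '[[[0,-1,0,0,1]]]' >/dev/null; for k in 1 2 3 4 ; do python3 -c 'from h import *;to("sxl",.029)'; python3 -m inch '[[[0,0,0,0,1]]]' >/dev/null;  done;python3 -c 'from h import *;to("sxl",.029);tilt()'
```

```text
toolx [ 0.0096 -0.0215 -0.9997] tooly [ 0.3129 -0.9495  0.0234]
sxl t 2.23 pos [ 0.3772 -0.3375  0.0836] tool d cm [ 5.43 -1.35 -0.46] w 0.0873 F [ 0.4 -0.8 -0.1]
sxl t 2.32 pos [ 0.3757 -0.3346  0.0832] tool d cm [ 5.4  -1.01 -0.52] w 0.087 F [-0.5  0.9 -0.3]
sxl t 2.4 pos [ 0.3757 -0.3342  0.0832] tool d cm [ 5.4  -0.97 -0.51] w 0.0873 F [-0.5 -0.4 -0.8]
sxl t 2.48 pos [ 0.3754 -0.3334  0.083 ] tool d cm [ 5.39 -0.88 -0.51] w 0.0869 F [0.3 1.1 0.2]
sxl t 2.57 pos [ 0.3754 -0.3332  0.083 ] tool d cm [ 5.38 -0.85 -0.5 ] w 0.087 F [ 0.2 -0.5  0.1]
toolx [ 0.0088 -0.0204 -0.9998] tooly [ 0.3136 -0.9493  0.0221]
```

```bash
python3 -m inch '[[[0,-0.7,-0.4,0,1],[0,0,0,0,1],[0,0,0,0,1]]]'>/dev/null;python3 -c 'from h import *;to("sxl",.029)'
python3 -m inch '[[[1,0,0,0,1],[1,0,0,0,1],[0,0,0,0,1],[0,0,0,0,1]]]'>/dev/null;python3 -c 'from h import *;to("sxl",.029);tilt()'
```

```text
sxl t 2.82 pos [ 0.3773 -0.3245  0.0826] tool d cm [ 5.36 -0.09 -0.05] w 0.0871 F [-0.7 -1.1 -0.7]
sxl t 3.15 pos [ 0.3778 -0.3248  0.0604] tool d cm [ 3.14 -0.08 -0.02] w 0.0872 F [-0.3  0.9  0.3]
toolx [ 0.009  -0.0206 -0.9997] tooly [ 0.3142 -0.9491  0.0224]
```

```bash
python3 -m inch '[[[1,0,0,0,1],[1,0,0,0,1],[0.7,0,0,0,1],[0,0,0,0,1],[0,0,0,0,1]]]'>/dev/null;python3 -c 'from h import *;to("sxl",.029)'
python3 -m inch '[[[0,0,0,0,0],[0,0,0,0,0],[0,0,0,0,0],[0,0,0,0,0],[0,0,0,0,0],[0,0,0,0,0]]]' 35 >/dev/null;python3 -c 'from h import *;to("dxl",.12)'
```

```text
sxl t 3.57 pos [ 0.3777 -0.3255  0.0293] tool d cm [ 0.03 -0.08 -0.06] w 0.0869 F [-0.1  0.1  0.3]
dxl t 4.07 pos [ 0.3778 -0.3256  0.0296] tool d cm [ -9.83 -40.91 -43.4 ] w 0.0638 F [-0.3 -0.5 -3.8]
```

```bash
python3 -m inch '[[[-1,0,0,0,0],[-2,0,0,0,0],[-2,0,0,0,0],[-2,0,0,0,0],[-1,0,0,0,0],[0,0,0,0,0]]]'>/dev/null;python3 -c 'from h import *;to("dxl",.12);tilt()'
python3 -m inch '[[[0,-1,-1,0,0],[0,-2,-2.1,0,0],[0,-2,-2.1,0,0],[0,-2,-2.1,0,0],[0,-2,-2.1,0,0],[0,-2,-2.1,0,0],[0,-1,-1,0,0],[0,0,0,0,0]]]'>/dev/null;python3 -c 'from h import *;to("dxl",.12);tilt()'
```

```text
dxl t 4.57 pos [ 0.3752 -0.3213  0.1133] tool d cm [ -1.26 -40.61 -43.5 ] w 0.0636 F [ 0.8 -0.  -3.1]
toolx [ 0.0035 -0.013  -0.9999] tooly [ 0.3138 -0.9494  0.0135]
dxl t 5.23 pos [ 0.4574 -0.1635  0.1108] tool d cm [ -1.42 -28.41 -30.54] w 0.0637 F [-0.2 -0.3 -4.3]
toolx [ 0.0027 -0.0152 -0.9999] tooly [ 0.3074 -0.9515  0.0153]
```

```bash
python3 -m inch '[[[-0.2,-1,-1,0,0],[0,-2,-2.1,0,0],[0,-2,-2.1,0,0],[0,-2,-2.1,0,0],[0,-2,-2.1,0,0],[0,-2,-2.1,0,0],[0,-2,-2.1,0,0],[0,-2,-2.1,0,0]]]'>/dev/null;python3 -c 'from h import *;to("dxl",.12);tilt()'
python3 -m inch '[[[0,-2,-2.1,0,0],[0,-2,-2.1,0,0],[0,-2,-2.1,0,0],[0,-2,-2.1,0,0],[0,-1,-1.5,0,0],[0,0,0,0,0],[0,0,0,0,0]]]'>/dev/null;python3 -c 'from h import *;to("dxl",.12);tilt()'
```

```text
dxl t 5.9 pos [0.5587 0.0277 0.106 ] tool d cm [ -1.76 -13.46 -14.9 ] w 0.0635 F [ 0.3 -0.9 -3.7]
toolx [-0.0084 -0.0157 -0.9998] tooly [ 0.2992 -0.9541  0.0125]
dxl t 6.48 pos [0.6276 0.149  0.0977] tool d cm [-2.36 -3.92 -4.67] w 0.0638 F [-0.1 -0.5 -3.9]
toolx [-0.0154 -0.0159 -0.9998] tooly [ 0.302  -0.9533  0.0105]
```

```bash
python3 -m inch '[[[0,-1.2,-1.4,0,0],[0,-1.2,-1.5,0,0],[0,-0.8,-0.9,0,0],[0,0,0,0,0],[0,0,0,0,0]]]'>/dev/null;python3 -c 'from h import *;to("dxl",.035);tilt()'
```

```text
dxl t 6.9 pos [0.6497 0.1846 0.0926] tool d cm [ 5.69 -1.29 -1.73] w 0.0632 F [-0.5  0.6 -4. ]
toolx [-0.0285 -0.02   -0.9994] tooly [ 0.2972 -0.9548  0.0106]
```

```bash
python3 -m inch '[[[0,-1.1,-1.5,0,0],[0,0,0,0,0],[0,0,0,0,0]]]'>/dev/null;python3 -c 'from h import *;to("dxl",.035);tilt()'
python3 -m inch '[[[1,0,0,0,0],[1,0,0,0,0],[1,0,0,0,0],[0,0,0,0,0],[0,0,0,0,0]]]'>/dev/null;python3 -c 'from h import *;to("dxl",.035);tilt()'
```

```text
dxl t 7.15 pos [0.6579 0.1953 0.0909] tool d cm [ 5.56 -0.52 -0.66] w 0.0635 F [-0.9  0.2 -3. ]
toolx [-0.0351 -0.0226 -0.9991] tooly [ 0.2946 -0.9556  0.0113]
dxl t 7.57 pos [0.6538 0.1905 0.0569] tool d cm [ 2.14 -0.82 -1.06] w 0.0635 F [-0.6 -0.8 -3.5]
toolx [-0.04   -0.0242 -0.9989] tooly [ 0.2919 -0.9564  0.0115]
```

```bash
python3 -m inch '[[[0,-0.8,-1,0,0],[0,0,0,0,0],[0.8,0,0,0,0],[0.6,-0.1,-0.1,0,0],[0,0,0,0,0],[0,0,0,0,0]]]'>/dev/null;python3 -c 'from h import *;to("dxl",.035);tilt()'
```

```text
dxl t 8.07 pos [0.659  0.2003 0.0393] tool d cm [ 0.42 -0.02 -0.2 ] w 0.063 F [-0.5 -0.3 -4.1]
toolx [-0.0447 -0.0259 -0.9987] tooly [ 0.2916 -0.9565  0.0118]
```

```bash
python3 -m inch '[[[0.4,0,-0.2,0,0],[0,0,0,0,0]]]'>/dev/null;python3 -c 'from h import *;to("dxl",.035);tilt()'
python3 -m inch '[[[0,0,0,0,0],[0,0,0,0,0],[0,0,0,0,0],[0,0,0,0,0]]]'>/dev/null;python3 -c 'from h import *;to("dxl",.035);tilt()'
```

```text
dxl t 8.23 pos [0.6608 0.2005 0.0354] tool d cm [ 0.04 -0.04  0.  ] w 0.0633 F [ 0.2  0.1 -4.7]
toolx [-0.0445 -0.0259 -0.9987] tooly [ 0.2914 -0.9565  0.0118]
dxl t 8.57 pos [0.6612 0.2003 0.0356] tool d cm [ 0.06 -0.08  0.03] w 0.0634 F [-0.5  0.3 -4.4]
toolx [-0.0436 -0.0259 -0.9987] tooly [ 0.2912 -0.9566  0.0121]
```

```bash
python3 -m inch '[[[0.15,0,0,0,0],[0,0,0,0,0]]]'>/dev/null;python3 -c 'from h import *;to("dxl",.035)'
python3 -m inch '[[[0,0,0,0,0.9],[0,0,0,0,0.9],[0,0,0,0,0.9],[0,0,0,0,0.9]]]'>/dev/null;python3 -c 'from h import *;to("dxl",.12)'
python3 -m inch '[[[-1,0,0,0,0.9],[-2,0,0,0,0.9],[-2,0,0,0,0.9],[-2,0,0,0,1],[-1,0,0,0,1],[0,0,0,0,1],[0,0,0,0,1]]]'>/dev/null;python3 -c 'from h import *;to("sl",.12);tilt()'
```

```text
dxl t 8.73 pos [0.6615 0.2003 0.0353] tool d cm [ 0.03 -0.08  0.06] w 0.0636 F [-0.4 -0.2 -3.7]
dxl t 9.07 pos [0.6634 0.2005 0.0371] tool d cm [-8.27 -0.01  0.61] w 0.0763 F [-1.2  0.5 -0.5]
sl t 9.65 pos [0.6674 0.2027 0.1236] tool d cm [  1.22 -15.95  25.54] w 0.0863 F [-0.9  0.5 -0.6]
toolx [-0.0362 -0.025  -0.999 ] tooly [ 0.2913 -0.9565  0.0134]
```

```bash
python3 -m inch '[[[0,-0.7,1,0,1],[0,-1.6,2.5,0,1],[0,-1.6,2.5,0,1],[0,-1.6,2.5,0,1],[0,-1.6,2.5,0,1],[0,-1.6,2.5,0,1],[0,-1.6,2.5,0,1],[0,-1.6,2.5,0,1]]]'>/dev/null;python3 -c 'from h import *;to("sl",.12);tilt()'
python3 -m inch '[[[0,-1.5,2.2,0,1],[0,-1,1.6,0,1],[0,0,0,0,1],[0,0,0,0,1],[0,0,0,0,1]]]'>/dev/null;python3 -c 'from h import *;to("sl",.09);tilt()'
```

```text
sl t 10.32 pos [0.4517 0.2609 0.1224] tool d cm [ 0.46 -4.05  6.65] w 0.0871 F [-0.   0.8  0.6]
toolx [-0.0362 -0.0266 -0.999 ] tooly [ 0.2833 -0.9589  0.0153]
sl t 10.73 pos [0.395  0.2736 0.1203] tool d cm [ 3.09 -1.28  1.4 ] w 0.0873 F [0.1 0.  0.1]
toolx [-0.0517 -0.0323 -0.9981] tooly [ 0.2883 -0.9574  0.0161]
```

```bash
python3 -m inch '[[[0,-1.1,1.2,0,1],[0,0,0,0,1],[0,0,0,0,1]]]'>/dev/null;python3 -c 'from h import *;to("sl",.12);tilt()'
python3 -m inch '[[[-3,0,0,0,1],[-3,0,0,0,1],[0,0,0,0,1],[0,0,0,0,1]]]'>/dev/null;python3 -c 'from h import *;to("sl",.12);tilt()'
python3 -m inch '[[[1,0,0,0,1],[1,0,0,0,1],[1,0,0,0,1],[1,0,0,0,1],[1,0,0,0,1],[1,0,0,0,1],[0,0,0,0,1],[0,0,0,0,1]]]'>/dev/null;python3 -c 'from h import *;to("sl",.12);tilt()'
```

```text
sl t 10.98 pos [0.3854 0.2806 0.1201] tool d cm [ 0.05 -0.27  0.85] w 0.0874 F [0.1 0.4 0.8]
toolx [-0.0473 -0.0311 -0.9984] tooly [ 0.2858 -0.9582  0.0163]
sl t 11.32 pos [0.3942 0.2811 0.1805] tool d cm [ 6.12 -0.58  1.39] w 0.0872 F [-0.1  0.2  0.1]
toolx [-0.0467 -0.0318 -0.9984] tooly [ 0.2823 -0.9592  0.0173]
sl t 11.98 pos [0.3987 0.2763 0.1137] tool d cm [-0.54 -1.03  2.05] w 0.0873 F [ 0.1 -0.   0.2]
toolx [-0.0436 -0.0315 -0.9986] tooly [ 0.2763 -0.9609  0.0182]
```

```bash
python3 -m inch '[[[0.5,-0.5,1,0,1],[0.5,-0.3,0.8,0,1],[0.7,0,0,0,1],[0,0,0,0,1],[0,0,0,0,1]]]'>/dev/null;python3 -c 'from h import *;to("sl",.06);tilt()'
```

```text
sl t 12.4 pos [0.3766 0.2785 0.0962] tool d cm [ 3.61 -0.3  -0.22] w 0.087 F [ 0.2 -0.4  0.1]
toolx [-0.0434 -0.0314 -0.9986] tooly [ 0.2758 -0.9611  0.0182]
```

```bash
python3 -m inch '[[[1,-0.2,-0.2,0,1],[1,0,0,0,1],[0.8,0,0,0,1],[0,0,0,0,1],[0,0,0,0,1]]]'>/dev/null;python3 -c 'from h import *;to("sl",.03);tilt()'
```

```text
sl t 12.82 pos [0.3787 0.2815 0.0663] tool d cm [ 3.63 -0.06  0.07] w 0.0873 F [ 0.3  0.1 -0. ]
toolx [-0.0391 -0.0296 -0.9988] tooly [ 0.2763 -0.9609  0.0176]
```

```bash
python3 -m inch '[[[1,0,0.1,0,1],[1,0,0.1,0,1],[1,0,0,0,1],[0.4,0,0,0,1],[0,0,0,0,1],[0,0,0,0,1]]]'>/dev/null;python3 -c 'from h import *;to("sl",.03);tilt()'
```

```text
sl t 13.32 pos [0.378  0.281  0.0321] tool d cm [ 0.22 -0.03  0.15] w 0.0867 F [ 0.2 -0.1 -0.1]
toolx [-0.0345 -0.0276 -0.999 ] tooly [ 0.2759 -0.961   0.017 ]
```

```bash
python3 -m inch '[[[0.25,0,0.1,0,0],[0,0,0,0,0],[0,0,0,0,0],[0,0,0,0,0],[0,0,0,0,0],[0,0,0,0,0],[0,0,0,0,0],[0,0,0,0,0]]]' 30 >/dev/null;python3 -c 'from h import *;to("sl",.03);tilt()'
python3 -m inch '[[[-1,0,0,0,0],[-1.5,0,0,0,0],[-2,0,0,0,0],[-2,0,0,0,0],[-1,0,0,0,0],[-0.5,0,0,0,0],[0,0,0,0,0],[0,0,0,0,0]]]'>/dev/null;python3 -c 'from h import *;to("dl",.11);tilt()'
```

```text
sl t 13.98 pos [0.3784 0.2812 0.0315] tool d cm [ 0.16 -0.02  0.2 ] w 0.0513 F [ 1.5 -0.1 -1.1]
toolx [-0.0304 -0.0259 -0.9992] tooly [ 0.2759 -0.961   0.0165]
dl t 14.65 pos [0.3786 0.2826 0.1164] tool d cm [ 1.8  67.07  0.71] w 0.0513 F [-0.3 -0.9 -1.8]
toolx [-0.0354 -0.0276 -0.999 ] tooly [ 0.2759 -0.961   0.0168]
```

```bash
python3 -m inch '[[[0,1,0,0,0],[0,2,0,0,0],[0,3,0,0,0],[0,3,0,0,0],[0,3,0,0,0],[0,3,0,0,0],[0,3,0,0,0],[0,3,0,0,0]]]'>/dev/null;python3 -c 'from h import *;to("dl",.11);tilt()'
python3 -m inch '[[[0,3,0,0,0],[0,3,0,0,0],[0,3,0,0,0],[0,3,0,0,0],[0,3,0,0,0],[0,3,0,0,0],[0,3,0,0,0],[0,3,0,0,0]]]'>/dev/null;python3 -c 'from h import *;to("dl",.11);tilt()'
```

```text
dl t 15.32 pos [0.4336 0.0735 0.1143] tool d cm [ 1.12 45.46  0.83] w 0.0515 F [ 1.   0.8 -2.6]
toolx [-0.0482 -0.0293 -0.9984] tooly [ 0.2885 -0.9574  0.0141]
dl t 15.98 pos [ 0.4953 -0.1725  0.1089] tool d cm [-0.09 20.13 -0.38] w 0.0511 F [ 0.5  0.7 -3.3]
toolx [-0.0687 -0.0228 -0.9974] tooly [ 0.2845 -0.9587  0.0023]
```

```bash
python3 -m inch '[[[0,3,-0.1,0,0],[0,3,-0.1,0,0],[0,3,0,0,0],[0,2.5,0,0,0],[0,2,0,0,0],[0,1.2,0,0,0],[0,0.6,0,0,0],[0,0,0,0,0]]]'>/dev/null;python3 -c 'from h import *;to("dl",.07);tilt()'
python3 -m inch '[[[0,1,0,0,0],[0,0.5,0,0,0],[0,0,0,0,0],[0,0,0,0,0]]]'>/dev/null;python3 -c 'from h import *;to("dl",.07);tilt()'
```

```text
dl t 16.65 pos [ 0.5327 -0.337   0.0968] tool d cm [ 2.51  3.3  -1.72] w 0.0513 F [-0.6 -0.2 -1.8]
toolx [-0.083  -0.0146 -0.9964] tooly [ 0.2738 -0.9617 -0.0087]
dl t 16.98 pos [ 0.5341 -0.3495  0.0938] tool d cm [ 2.19  2.08 -1.92] w 0.0516 F [ 0.9  1.5 -2. ]
toolx [-0.0894 -0.0086 -0.996 ] tooly [ 0.2743 -0.9615 -0.0164]
```

```bash
python3 -m inch '[[[0,1.6,-1.6,0,0],[0,0.3,-0.2,0,0],[0,0,0,0,0],[0,0,0,0,0]]]'>/dev/null;python3 -c 'from h import *;to((.558,-.3645),.04);tilt()'
```

```text
(0.558, -0.3645) t 17.32 pos [ 0.556  -0.3591  0.0917] tool d cm [ 5.13  0.68 -0.51] w 0.0515 F [-0.4  0.2 -2.7]
toolx [-0.0926 -0.0053 -0.9957] tooly [ 0.2771 -0.9606 -0.0207]
```

```bash
python3 -m inch '[[[1.5,0.3,-0.3,0,0],[1.5,0.3,-0.3,0,0],[1,0,0,0,0],[0,0,0,0,0],[0,0,0,0,0]]]'>/dev/null;python3 -c 'from h import *;to((.558,-.3645),.038);tilt()'
```

```text
(0.558, -0.3645) t 17.73 pos [ 0.5582 -0.3609  0.0461] tool d cm [0.81 0.36 0.05] w 0.0513 F [ 0.4 -1.5 -2.3]
toolx [-0.0958 -0.0026 -0.9954] tooly [ 0.2785 -0.9601 -0.0243]
```

```bash
python3 -m inch '[[[0.5,0.3,0,0,0],[0.3,0,0,0,0],[0,0,0,0,0],[0,0,0,0,0]]]'>/dev/null;python3 -c 'from h import *;to((.558,-.3645),.037);tilt()'
```

```text
(0.558, -0.3645) t 18.07 pos [ 0.5579 -0.3639  0.0372] tool d cm [0.01 0.06 0.  ] w 0.0515 F [-0.3  1.  -1.9]
toolx [-0.0966 -0.0014 -0.9953] tooly [ 0.2779 -0.9603 -0.0256]
```

```bash
python3 -m inch '[[[0.1,0,0,0,0],[0,0,0,0,0.75],[0,0,0,0,0.75],[0,0,0,0,0.75],[0,0,0,0,0.75]]]'>/dev/null;python3 -c 'from h import *;to("dl",.037);tilt()'
python3 -m inch '[[[-1,0,0,0,0.8],[-2,0,0,0,0.8],[-2,0,0,0,0.8],[-2,0,0,0,0.8],[-1,0,0,0,0.8],[-0.5,0,0,0,0.8],[0,0,0,0,0.8],[0,0,0,0,0.8]]]'>/dev/null
python3 - <<'E'
from h import *
to("sm",.12);tilt()
i=camera_info("top");im=camera("top")[:,:,::-1].copy();cv2.imwrite("pics/t2raw.png",im)
cv2.imwrite("pics/t2.png",cv2.resize(im[130:285,120:450],None,fx=2.4,fy=2.4))
E
```

```text
dl t 18.48 pos [ 0.5589 -0.3651  0.0389] tool d cm [ 0.21 -0.14  0.22] w 0.0642 F [ 0.7 -0.   0.1]
toolx [-0.0933 -0.0048 -0.9956] tooly [ 0.2782 -0.9603 -0.0215]
sm t 19.15 pos [ 0.568  -0.3652  0.1304] tool d cm [  0.14 -30.57 -16.7 ] w 0.0695 F [-0.7  0.  -0. ]
toolx [-0.0915 -0.0064 -0.9958] tooly [ 0.2784 -0.9603 -0.0194]
```

View pics/t2.png

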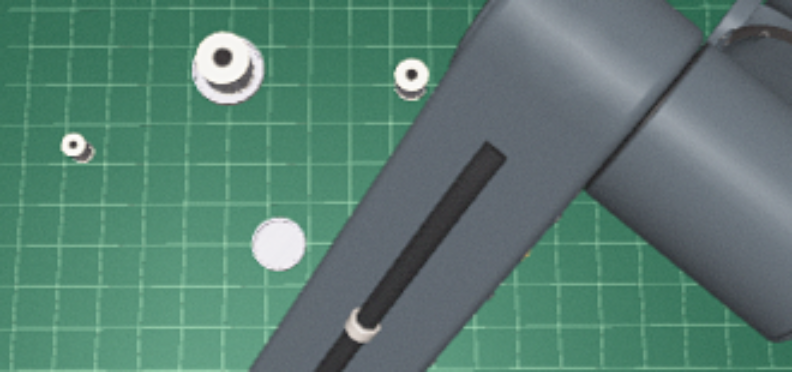

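XL stands in its dish, with its top at crop (222,57) over the dish at (228,70). The arm hides dish L. On to spool M.

```bash
python3 -m inch '[[[-0.2,-1.3,-0.7,0,0.8],[-0.2,-2.6,-1.4,0,0.8],[0,-2.6,-1.4,0,0.8],[0,-2.6,-1.4,0,0.8],[0,-2.6,-1.4,0,0.8],[0,-2.6,-1.4,0,0.8],[0,-2.6,-1.4,0,0.8],[0,-2.6,-1.4,0,0.8]]]'>/dev/null;python3 -c 'from h import *;to("sm",.12);tilt()
i=camera_info("top");print(unproj((120+222/2.4,130+57/2.4),.061,i),P["dxl"])'
python3 -m inch '[[[0,-2.6,-1.4,0,0.8],[0,-2.6,-1.4,0,0.8],[0,-2,-1,0,0.8],[0,-1,-0.7,0,0.8],[0,-0.5,-0.2,0,0.8],[0,0,0,0,0.8],[0,0,0,0,0.8]]]'>/dev/null;python3 -c 'from h import *;to("sm",.12);tilt()'
```

```text
sm t 19.87 pos [ 0.6105 -0.139   0.12  ] tool d cm [ -0.3  -10.13  -6.11] w 0.0697 F [ 0.3  0.4 -0.9]
toolx [-0.1052  0.0025 -0.9944] tooly [ 0.2661 -0.9635 -0.0306]
[0.66016358 0.19936564 0.061     ] (0.6607, 0.2009)
sm t 20.45 pos [ 0.6265 -0.0236  0.1111] tool d cm [-1.08  0.53 -1.37] w 0.0697 F [ 0.4 -0.7 -0. ]
toolx [-0.1216  0.0085 -0.9925] tooly [ 0.2752 -0.9605 -0.042 ]
```

```bash
python3 -m inch '[[[-4,0,0,0,0.8],[-4,0,-1,0,0.8],[-4,0,-1,0,0.8],[0,0,0,0,0.8],[0,0,0,0,0.8]]]'>/dev/null;python3 -c 'from h import *;to("sm",.12);tilt()'
python3 -m inch '[[[0.7,0,0,0,0.8],[0.7,0,0,0,0.8],[0.7,0,0,0,0.8],[0.7,0,0,0,0.8],[0.7,0,0,0,0.8],[0.7,0,0,0,0.8],[0.7,0,0,0,0.8],[0,0,0,0,0.8]]]'>/dev/null;python3 -c 'from h import *;to("sm",.12);tilt()'
python3 -m inch '[[[3,0,0,0,0.8],[3,0,0,0,0.8],[0,0,0,0,0.8],[0,0,0,0,0.8]]]'>/dev/null;python3 -c 'from h import *;to("sm",.12);tilt()'
```

```text
sm t 20.87 pos [ 0.658  -0.0266  0.2282] tool d cm [10.93 -0.08  0.09] w 0.0694 F [-1.6 -0.6 -1.8]
toolx [-0.1332  0.0096 -0.991 ] tooly [ 0.2657 -0.963  -0.0451]
sm t 21.53 pos [ 0.6448 -0.0299  0.1678] tool d cm [ 4.77 -0.29 -0.56] w 0.0699 F [-0.3 -0.7  0.2]
toolx [-0.1465  0.0121 -0.9891] tooly [ 0.2591 -0.9645 -0.0502]
sm t 21.87 pos [ 0.6374 -0.0288  0.1071] tool d cm [-1.34 -0.3  -0.41] w 0.0695 F [0.2 0.2 1. ]
toolx [-0.1435  0.0115 -0.9896] tooly [ 0.2602 -0.9643 -0.0489]
```

```bash
cat >> h.py <<'E'
def dg():
    o=robot.get_obs();M=R.from_quat(o["tool_rot"]).as_matrix()
    print(round(o["time"],2),'q',np.round(o["q"],4),'v',np.round(o["joint_velocities"],3),'p',np.round(o["position"],4),'tx',np.round(M[:2,0],4))
E
D='python3 -c "from h import *;dg()"'; Z='python3 -m inch [[[0,0,0,0,0.8]]]'
eval $D; for k in 1 2 3; do $Z >/dev/null; eval $D; done
echo up; python3 -m inch '[[[-2,0,0,0,0.8]]]'>/dev/null; eval $D; for k in 1 2 3; do $Z >/dev/null; eval $D; done
echo down; python3 -m inch '[[[2,0,0,0,0.8]]]'>/dev/null; eval $D; for k in 1 2 3; do $Z >/dev/null; eval $D; done
echo y; python3 -m inch '[[[0,2,0,0,0.8]]]'>/dev/null; eval $D; for k in 1 2 3; do $Z >/dev/null; eval $D; done
echo -y; python3 -m inch '[[[0,-2,0,0,0.8]]]'>/dev/null; eval $D; for k in 1 2 3; do $Z >/dev/null; eval $D; done
```

```text
21.87 q [-0.2112  0.7506  1.3837 -0.0206  1.1506  1.1024] v [ 0.001  0.039  0.036 -0.002 -0.009  0.001] p [ 0.6374 -0.0288  0.1071] tx [-0.1435  0.0115]
21.95 q [-0.211   0.7506  1.3831 -0.0206  1.152   1.1025] v [ 0.002 -0.012 -0.028  0.001  0.007  0.   ] p [ 0.6373 -0.0287  0.1073] tx [-0.1444  0.0117]
22.03 q [-0.2109  0.7494  1.3812 -0.0206  1.153   1.1024] v [ 0.002 -0.011 -0.015 -0.001  0.012  0.   ] p [ 0.6383 -0.0288  0.1085] tx [-0.1423  0.0112]
22.12 q [-0.2107  0.7478  1.3795 -0.0206  1.1537  1.1024] v [ 0.    -0.02  -0.023  0.001  0.009 -0.   ] p [ 0.6394 -0.0289  0.1099] tx [-0.1398  0.0107]
up
22.2 q [-0.2102  0.7286  1.3628 -0.0202  1.1959  1.102 ] v [ 0.008 -0.311 -0.294  0.004  0.542 -0.005] p [ 0.64   -0.0287  0.1278] tx [-0.1457  0.0119]
22.28 q [-0.21    0.7234  1.3565 -0.0201  1.1967  1.102 ] v [-0.001  0.044  0.057 -0.001 -0.036 -0.001] p [ 0.644  -0.0294  0.1326] tx [-0.1355  0.0098]
22.37 q [-0.2099  0.7219  1.356  -0.0201  1.197   1.102 ] v [ 0.003 -0.047 -0.055  0.001  0.005  0.001] p [ 0.6445 -0.0295  0.1338] tx [-0.1338  0.0094]
22.45 q [-0.2099  0.7204  1
[... 1265 characters left out ...]
007 -0.007  0.003  0.015  0.013  0.004] p [ 0.6492 -0.0487  0.1165] tx [-0.1276  0.0085]
-y
23.2 q [-0.2134  0.7395  1.3699 -0.0215  1.1562  1.1027] v [ 0.354 -0.119  0.241  0.087 -0.091  0.321] p [ 0.6454 -0.0322  0.1176] tx [-0.125  0.007]
23.28 q [-0.2098  0.7383  1.3724 -0.0189  1.1576  1.1034] v [-0.062  0.013 -0.046 -0.068 -0.026 -0.018] p [ 0.644  -0.0289  0.1178] tx [-0.1272  0.0093]
23.37 q [-0.209   0.7378  1.3725 -0.0195  1.1574  1.1034] v [ 0.036 -0.01   0.023  0.036  0.021  0.006] p [ 0.6441 -0.0285  0.1181] tx [-0.1266  0.0086]
23.45 q [-0.2083  0.7374  1.3727 -0.0194  1.1577  1.1032] v [ 0.002 -0.003 -0.006 -0.012 -0.008 -0.002] p [ 0.644  -0.028   0.1183] tx [-0.1267  0.0086]
```

```bash
for k in 1 2; do python3 -m inch '[[[-4,0,0,0,0.8],[0,0,0,0,0.8],[0,0,0,0,0.8],[0,0,0,0,0.8]]]'>/dev/null;python3 -c 'from h import *;dg()'
python3 -m inch '[[[4,0,0,0,0.8],[0,0,0,0,0.8],[0,0,0,0,0.8],[0,0,0,0,0.8]]]'>/dev/null;python3 -c 'from h import *;dg()'; done
```

```text
23.78 q [-0.2077  0.6955  1.3293 -0.0193  1.2425  1.1019] v [-0.004  0.005  0.021 -0.004  0.009 -0.002] p [ 0.6498 -0.029   0.1592] tx [-0.1264  0.008 ]
24.12 q [-0.2097  0.7376  1.368  -0.0204  1.16    1.1024] v [-0.003 -0.018 -0.036  0.001  0.003 -0.001] p [ 0.6459 -0.0296  0.1194] tx [-0.1247  0.0074]
24.45 q [-0.2089  0.6907  1.3204 -0.0195  1.2489  1.1015] v [-0.001 -0.011  0.007 -0.001  0.015  0.   ] p [ 0.6534 -0.0306  0.1649] tx [-0.1193  0.0064]
24.78 q [-0.21    0.7277  1.357  -0.0202  1.1682  1.1022] v [-0.001 -0.025 -0.042  0.002  0.007 -0.   ] p [ 0.6513 -0.0309  0.1288] tx [-0.1124  0.005 ]
```

```bash
for k in 1 2; do python3 -m inch '[[[0,0,3,0,0.8],[0,0,0,0,0.8],[0,0,0,0,0.8]]]'>/dev/null;python3 -c 'from h import *;dg()'
python3 -m inch '[[[0,0,-3,0,0.8],[0,0,0,0,0.8],[0,0,0,0,0.8]]]'>/dev/null;python3 -c 'from h import *;dg()'; done
python3 -m inch '[[[-1,0,0,0,0.8],[0,0,0,0,0.8],[-1,0,0,0,0.8],[0,0,0,0,0.8],[-1,0,0,0,0.8],[0,0,0,0,0.8],[-1,0,0,0,0.8],[0,0,0,0,0.8]]]'>/dev/null;python3 -c 'from h import *;dg()'
python3 -m inch '[[[4,0,0,0,0.8],[0,0,0,0,0.8],[0,0,0,0,0.8]]]'>/dev/null;python3 -c 'from h import *;dg()'
```

```text
25.03 q [-0.2313  0.6849  1.4341 -0.0232  1.13    1.0822] v [-0.014 -0.045  0.073 -0.021  0.059 -0.008] p [ 0.6229 -0.039   0.1354] tx [-0.109   0.0042]
25.28 q [-0.2098  0.7184  1.3538 -0.0203  1.1761  1.1024] v [ 0.017  0.01  -0.094  0.023 -0.036  0.008] p [ 0.6522 -0.031   0.1358] tx [-0.1079  0.0039]
25.53 q [-0.2304  0.6779  1.4298 -0.023   1.1351  1.0824] v [-0.014 -0.034  0.072 -0.023  0.052 -0.007] p [ 0.6249 -0.0389  0.1409] tx [-0.1031  0.0028]
25.78 q [-0.2091  0.7142  1.3509 -0.0203  1.1792  1.1027] v [ 0.018  0.021 -0.086  0.023 -0.04   0.008] p [ 0.6535 -0.0308  0.1394] tx [-0.1041  0.0029]
26.45 q [-0.2082  0.6669  1.302  -0.0196  1.2695  1.1017] v [-0.003  0.024  0.045 -0.001 -0.011 -0.   ] p [ 0.6598 -0.0316  0.1862] tx [-0.0983  0.0017]
26.7 q [-0.2094  0.7042  1.3409 -0.0203  1.1872  1.1024] v [-0.002  0.06   0.077 -0.004  0.005 -0.002] p [ 0.6581 -0.032   0.1487] tx [-0.0924  0.0004]
```

```bash
python3 -m inch '[[[0,0,0,0,0.8],[0,0,0,0,0.8],[0,0,0,0,0.8],[0,0,0,0,0.8],[0,0,0,0,0.8],[0,0,0,0,0.8],[0,0,0,0,0.8],[0,0,0,0,0.8]]]'>/dev/null;python3 -c 'from h import *;dg()'
python3 -m inch '[[[4,0,0,0,0.8],[0,0,0,0,0.8],[0,0,0,0,0.8]]]'>/dev/null;python3 -c 'from h import *;dg()'
python3 -m inch '[[[-4,0,0,0,0.8],[0,0,0,0,0.8],[0,0,0,0,0.8]]]'>/dev/null;python3 -c 'from h import *;dg()'
python3 -m inch '[[[4,0,0,0,0.8],[0,0,0,0,0.8],[0,0,0,0,0.8]]]'>/dev/null;python3 -c 'from h import *;dg()'
```

```text
27.37 q [-0.2092  0.6976  1.335  -0.0201  1.1927  1.1023] v [ 0.002 -0.003 -0.003  0.     0.001 -0.001] p [ 0.6606 -0.0324  0.1547] tx [-0.0856 -0.001 ]
27.62 q [-0.2102  0.7422  1.3678 -0.0209  1.112   1.103 ] v [-0.003  0.073  0.071 -0.004  0.002 -0.   ] p [ 0.6591 -0.0328  0.1151] tx [-0.0823 -0.0016]
27.87 q [-0.2091  0.6998  1.3302 -0.02    1.1998  1.1022] v [ 0.004 -0.088 -0.113  0.003  0.022 -0.   ] p [ 0.661  -0.0324  0.1548] tx [-0.0899  0.    ]
28.12 q [-0.2099  0.7365  1.3574 -0.0206  1.1206  1.1029] v [-0.003  0.054  0.065 -0.004  0.01  -0.001] p [ 0.6635 -0.0334  0.1216] tx [-0.075 -0.003]
```

```bash
python3 -c 'from h import *;to("sm",.06);tilt()'
```

```text
sm t 28.12 pos [ 0.6635 -0.0334  0.1216] tool d cm [ 6.3  -1.27  1.35] w 0.0694 F [ 0.8 -0.1  0.9]
toolx [-0.075  -0.003  -0.9972] tooly [ 0.2638 -0.9644 -0.0169]
```

```bash
python3 -m inch '[[[0,-1.1,1.2,0,0.8],[0,0,0,0,0.8],[0,0,0,0,0.8],[3,0,0,0,0.8],[0,0,0,0,0.8],[0,0,0,0,0.8]]]'>/dev/null;python3 -c 'from h import *;to("sm",.06);tilt()'
```

```text
sm t 28.62 pos [ 0.6557 -0.0281  0.1062] tool d cm [ 4.68 -0.63  0.96] w 0.0699 F [-0.1 -0.4  0.2]
toolx [-0.0526 -0.0079 -0.9986] tooly [ 0.2643 -0.9644 -0.0063]
```

```bash
python3 -m inch '[[[0,-0.5,1,0,0.8],[0,0,0,0,0.8],[0,0,0,0,0.8],[3,0,0,0,0.8],[0,0,0,0,0.8],[0,0,0,0,0.8]]]'>/dev/null;python3 -c 'from h import *;to("sm",.06);tilt()'
```

```text
sm t 29.12 pos [ 0.6523 -0.0286  0.0862] tool d cm [ 2.65 -0.61  0.77] w 0.0697 F [ 0.5 -0.7  1.1]
toolx [-0.0344 -0.0118 -0.9993] tooly [ 0.2638 -0.9646  0.0023]
```

```bash
python3 -m inch '[[[0,-0.5,1.1,0,0.8],[0,0,0,0,0.8],[1,0,0.1,0,0.8],[1,0,0.1,0,0.8],[0,0,0,0,0.8],[0,0,0,0,0.8]]]'>/dev/null;python3 -c 'from h import *;to("sm",.03);tilt()'
```

```text
sm t 29.62 pos [ 0.6434 -0.0289  0.0703] tool d cm [ 4.03 -0.43 -0.11] w 0.0697 F [ 0.3 -0.6  0.5]
toolx [-0.024  -0.0139 -0.9996] tooly [ 0.2635 -0.9646  0.0071]
```

```bash
python3 -m inch '[[[0,-0.4,0,0,0.8],[0,0,0,0,0.8],[1.5,0,0,0,0.8],[0,0,0,0,0.8],[0,0,0,0,0.8]]]'>/dev/null;python3 -c 'from h import *;to("sm",.03);tilt()'
```

```text
sm t 30.03 pos [ 0.6435 -0.0248  0.0555] tool d cm [ 2.55 -0.03  0.04] w 0.0697 F [ 0.3 -0.9  0.1]
toolx [-0.022  -0.0142 -0.9997] tooly [ 0.2637 -0.9646  0.0079]
```

```bash
python3 -m inch '[[[1.2,0,0,0,0.8],[1.2,0,0,0,0.8],[0.2,0,0,0,0.8],[0,0,0,0,0.8]]]'>/dev/null;python3 -c 'from h import *;to("sm",.03);tilt()'
python3 -m inch '[[[0,0,0,0,0],[0,0,0,0,0],[0,0,0,0,0],[0,0,0,0,0],[0,0,0,0,0],[0,0,0,0,0],[0,0,0,0,0]]]' 25 >/dev/null;python3 -c 'from h import *;to("sm",.03);tilt()'
```

```text
sm t 30.37 pos [ 0.6437 -0.0252  0.0284] tool d cm [-0.15 -0.05  0.12] w 0.0694 F [ 0.1 -0.4  0.5]
toolx [-0.0201 -0.0146 -0.9997] tooly [ 0.2639 -0.9645  0.0088]
sm t 30.95 pos [ 0.6438 -0.0253  0.0286] tool d cm [-0.14 -0.06  0.13] w 0.0392 F [-0.1  0.3 -1.3]
toolx [-0.0199 -0.0146 -0.9997] tooly [ 0.2638 -0.9645  0.0088]
```

```bash
python3 -m inch '[[[-2,0,0,0,0],[-3,0,0,0,0],[-2,0,0,0,0],[0,0,0,0,0],[0,0,0,0,0]]]'>/dev/null;python3 -c 'from h import *;to((.443,.1323),.1);tilt()'
```

```text
(0.443, 0.1323) t 31.37 pos [ 0.6428 -0.0238  0.0981] tool d cm [  0.13 -20.32  15.17] w 0.0394 F [-0.6  0.2 -2.8]
toolx [-0.0267 -0.0131 -0.9996] tooly [ 0.2636 -0.9646  0.0056]
```

```bash
python3 -m inch '[[[-0.2,-1.2,0.9,0,0],[0,-2.4,1.8,0,0],[0,-2.4,1.8,0,0],[0,-2.4,1.8,0,0],[0,-2.4,1.8,0,0],[0,-2.4,1.8,0,0],[0,0,0,0,0],[0,0,0,0,0]]]'>/dev/null;python3 -c 'from h import *;to((.443,.1323),.1);tilt()'
```

```text
(0.443, 0.1323) t 32.03 pos [0.5023 0.0795 0.0924] tool d cm [-0.61 -6.64  4.38] w 0.0393 F [ 1.4  0.1 -0.5]
toolx [-0.0377 -0.0137 -0.9992] tooly [ 0.2601 -0.9656  0.0034]
```

```bash
python3 -m inch '[[[-0.3,-2,1.3,0,0],[-0.3,-2,1.3,0,0],[0,-1.5,1,0,0],[0,0,0,0,0],[0,0,0,0,0]]]'>/dev/null;python3 -c 'from h import *;to((.443,.1323),.07);tilt()'
```

```text
(0.443, 0.1323) t 32.45 pos [0.4532 0.1233 0.0959] tool d cm [ 2.61 -1.15  0.64] w 0.0394 F [-0.3 -0.6 -2.4]
toolx [-0.0403 -0.0142 -0.9991] tooly [ 0.2582 -0.9661  0.0034]
```

```bash
python3 -m inch '[[[0,-1,0.6,0,0],[0,0,0,0,0],[0,0,0,0,0],[2,0,0,0,0],[1,0,0,0,0],[0,0,0,0,0],[0,0,0,0,0]]]'>/dev/null;python3 -c 'from h import *;to((.443,.1323),.035);tilt()'
```

```text
(0.443, 0.1323) t 33.03 pos [0.4505 0.1291 0.0647] tool d cm [ 2.99 -0.52  0.54] w 0.0392 F [ 0.1  0.1 -1.7]
toolx [-0.0319 -0.0142 -0.9994] tooly [ 0.2543 -0.9671  0.0056]
```

```bash
python3 -m inch '[[[0,-0.5,0.6,0,0],[0,0,0,0,0],[1,0,0,0,0],[1,0,0,0,0],[0.5,0,0,0,0],[0,0,0,0,0],[0,0,0,0,0]]]'>/dev/null;python3 -c 'from h import *;to((.443,.1323),.0335);tilt()'
```

```text
(0.443, 0.1323) t 33.62 pos [0.4446 0.132  0.0401] tool d cm [ 0.66 -0.07  0.13] w 0.0401 F [-1.   0.3 -1.3]
toolx [-0.0258 -0.0139 -0.9996] tooly [ 0.2535 -0.9673  0.0069]
```

Centred and nearly upright. Lower the last 6 mm and release.

```bash
python3 -m inch '[[[0.5,0,0.1,0,0],[0.1,0,0,0,0],[0,0,0,0,0],[0,0,0,0,0]]]'>/dev/null;python3 -c 'from h import *;to((.443,.1323),.0335);tilt()'
python3 -m inch '[[[0,0,0,0,0.65],[0,0,0,0,0.65],[0,0,0,0,0.65],[0,0,0,0,0.65]]]'>/dev/null;python3 -c 'from h import *;to((.443,.1323),.0335);tilt()'
python3 -m inch '[[[-2,0,0,0,0.65],[-3,0,0,0,0.65],[-3,0,0,0,0.65],[0,0,0,0,0.65],[0,0,0,0,0.65]]]'>/dev/null;python3 -c 'from h import *;to("ss",.11);tilt()'
```

```text
(0.443, 0.1323) t 33.95 pos [0.4437 0.1318 0.0339] tool d cm [ 0.04 -0.07  0.05] w 0.0395 F [ 0.2  0.1 -2.4]
toolx [-0.0248 -0.0139 -0.9996] tooly [ 0.2537 -0.9673  0.0071]
(0.443, 0.1323) t 34.28 pos [0.4446 0.1318 0.0348] tool d cm [ 0.13 -0.09  0.14] w 0.0544 F [-0.1 -0.4  0.2]
toolx [-0.0226 -0.0138 -0.9997] tooly [ 0.2537 -0.9673  0.0076]
ss t 34.7 pos [0.446  0.1328 0.1172] tool d cm [  0.1  -20.84 -17.16] w 0.0564 F [-0.2  0.4 -0.3]
toolx [-0.0251 -0.0138 -0.9996] tooly [ 0.2534 -0.9673  0.007 ]
```

```bash
python3 -m inch '[[[0,-1.2,-1,0,0.65],[0,-2.4,-2,0,0.65],[0,-2.4,-2,0,0.65],[0,-2.4,-2,0,0.65],[0,-2.4,-2,0,0.65],[0,-2.4,-2,0,0.65],[0,-2.4,-2,0,0.65],[0,0,0,0,0.65]]]'>/dev/null;python3 -c 'from h import *;to("ss",.11);tilt()'
python3 -m inch '[[[0,-2,-1.6,0,0.65],[0,-1.4,-1,0,0.65],[0,0,0,0,0.65],[0,0,0,0,0.65],[0,0,0,0,0.65]]]'>/dev/null;python3 -c 'from h import *;to("ss",.07);tilt()'
```

```text
ss t 35.37 pos [0.5314 0.3221 0.1044] tool d cm [-0.74 -4.71 -4.05] w 0.0568 F [ 0.7  0.3 -0.8]
toolx [-0.0351 -0.0157 -0.9993] tooly [ 0.2475 -0.9689  0.0065]
ss t 35.78 pos [0.5433 0.3609 0.0948] tool d cm [ 2.36 -1.26 -2.08] w 0.0566 F [-0.4  0.3  0.1]
toolx [-0.0479 -0.0228 -0.9986] tooly [ 0.2507 -0.968   0.01  ]
```

```bash
python3 -m inch '[[[0,-1.1,-1.8,0,0.65],[0,0,0,0,0.65],[0,0,0,0,0.65],[2,0,0,0,0.65],[0,0,0,0,0.65],[0,0,0,0,0.65]]]'>/dev/null;python3 -c 'from h import *;to("ss",.03);tilt()'
```

```text
ss t 36.28 pos [0.5529 0.3675 0.0721] tool d cm [ 4.14 -0.9  -1.12] w 0.0565 F [0.6 0.2 0.7]
toolx [-0.057  -0.0284 -0.998 ] tooly [ 0.246  -0.9692  0.0136]
```

```bash
python3 -m inch '[[[0,-0.9,-1.1,0,0.65],[0,0,0,0,0.65],[0,0,0,0,0.65],[0.7,0,0,0,0.65],[0,0,0,0,0.65],[0,0,0,0,0.65]]]'>/dev/null
python3 - <<'E'
from h import *
to("ss",.03);tilt()
i=camera_info("wrist");im=camera("wrist")[:,:,::-1].copy()
a=np.linspace(0,2*np.pi,60)
pts=proj([[P["ss"][0]+.014*np.cos(t),P["ss"][1]+.014*np.sin(t),.043] for t in a],i)
cv2.polylines(im,[pts.astype(int)],True,(0,0,255));cv2.imwrite("pics/w2.png",im)
E
```

```text
ss t 36.78 pos [0.5592 0.375  0.0665] tool d cm [ 3.63 -0.33 -0.31] w 0.0562 F [ 0.3 -0.  -0.4]
toolx [-0.0593 -0.0304 -0.9978] tooly [ 0.2442 -0.9696  0.0151]
```

View pics/w2.png

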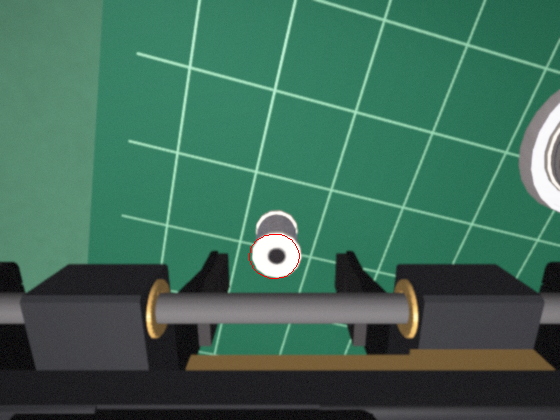

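Spool S shows at (276,255), between the open fingers and matching the prediction. Descend.

```bash
python3 -m inch '[[[0,-0.3,-0.2,0,0.65],[0,0,0,0,0.65],[0,0,0,0,0.65],[2,0,0,0,0.65],[0,0,0,0,0.65],[0,0,0,0,0.65]]]'>/dev/null;python3 -c 'from h import *;to("ss",.028);tilt()'
```

```text
ss t 37.33 pos [0.5596 0.3783 0.0472] tool d cm [ 1.92  0.01 -0.07] w 0.0565 F [ 0.1 -1.2 -0.7]
toolx [-0.0579 -0.0299 -0.9979] tooly [ 0.2444 -0.9696  0.0149]
```

```bash
python3 -m inch '[[[1,0,-0.1,0,0.65],[0.8,0,0,0,0.65],[0,0,0,0,0.65],[0,0,0,0,0.65]]]'>/dev/null;python3 -c 'from h import *;to("ss",.028);tilt()'
python3 -m inch '[[[0,0,0,0,0],[0,0,0,0,0],[0,0,0,0,0],[0,0,0,0,0],[0,0,0,0,0],[0,0,0,0,0],[0,0,0,0,0]]]' 20 >/dev/null;python3 -c 'from h import *;to("ss",.028);tilt()'
python3 -m inch '[[[-2,0,0,0,0],[-3,0,0,0,0],[-2.5,0,0,0,0],[0,0,0,0,0],[0,0,0,0,0]]]'>/dev/null;python3 -c 'from h import *;to("ds",.11);tilt()'
```

```text
ss t 37.67 pos [0.5601 0.3784 0.0288] tool d cm [0.08 0.03 0.1 ] w 0.0566 F [-0.3  0.1 -0.2]
toolx [-0.0567 -0.0294 -0.998 ] tooly [ 0.2446 -0.9695  0.0147]
ss t 38.25 pos [0.5608 0.3786 0.0298] tool d cm [0.2  0.03 0.16] w 0.0272 F [-0.1 -0.7 -1.1]
toolx [-0.0552 -0.0288 -0.9981] tooly [ 0.2446 -0.9695  0.0144]
ds t 38.67 pos [0.563  0.3798 0.1045] tool d cm [ 1.02 58.88  9.73] w 0.0271 F [ 0.6 -0.2 -1.3]
toolx [-0.0615 -0.0315 -0.9976] tooly [ 0.2445 -0.9695  0.0156]
```

```bash
python3 -m inch '[[[-1,1,0,0,0],[-1,2,0.3,0,0],[0,3.5,0.5,0,0],[0,3.5,0.5,0,0],[0,3.5,0.5,0,0],[0,3.5,0.5,0,0],[0,3.5,0.5,0,0],[0,3.5,0.5,0,0]]]'>/dev/null;python3 -c 'from h import *;to("ds",.11);tilt()'
python3 -m inch '[[[-0.3,3.5,0.5,0,0],[-0.3,3.5,0.5,0,0],[0,3.5,0.5,0,0],[0,3.5,0.5,0,0],[0,3.5,0.5,0,0],[0,3.5,0.5,0,0],[0,2,0.5,0,0],[0,0,0,0,0]]]'>/dev/null;python3 -c 'from h import *;to("ds",.11);tilt()'
```

```text
ds t 39.33 pos [0.5874 0.1342 0.126 ] tool d cm [ 2.58 34.35  6.44] w 0.0272 F [-0.4  0.7 -1.8]
toolx [-0.0707 -0.0334 -0.9969] tooly [ 0.2582 -0.966   0.014 ]
ds t 40.0 pos [ 0.6066 -0.1218  0.1324] tool d cm [2.52 9.13 1.55] w 0.0272 F [ 0.2  0.6 -0.2]
toolx [-0.0856 -0.0355 -0.9957] tooly [ 0.2493 -0.9683  0.0131]
```

```bash
python3 -m inch '[[[0,3,0.5,0,0],[0,3,0.5,0,0],[0,2,0.3,0,0],[0,0,0,0,0],[0,0,0,0,0],[0,0,0,0,0]]]'>/dev/null;python3 -c 'from h import *;to("ds",.11);tilt()'
python3 -m inch '[[[2,0,0,0,0],[0,0,0,0,0],[0,0,0,0,0],[1.5,0,0,0,0],[0,0,0,0,0],[0,0,0,0,0]]]'>/dev/null;python3 -c 'from h import *;to("ds",.08);tilt()'
```

```text
ds t 40.5 pos [ 0.6078 -0.2056  0.1295] tool d cm [ 1.92  1.01 -0.39] w 0.0274 F [ 0.4 -0.4 -0.4]
toolx [-0.0978 -0.0281 -0.9948] tooly [ 0.2452 -0.9695  0.0033]
ds t 41.0 pos [ 0.6038 -0.1988  0.0956] tool d cm [ 1.51  1.78 -0.56] w 0.0274 F [ 0.1 -0.2 -0.9]
toolx [-0.1002 -0.0256 -0.9946] tooly [ 2.523e-01 -9.676e-01 -5.000e-04]
```

```bash
python3 -m inch '[[[0,1.8,-0.6,0,0],[0,0,0,0,0],[0,0,0,0,0],[2,0,0,0,0],[1,0,0,0,0],[0,0,0,0,0],[0,0,0,0,0]]]'>/dev/null;python3 -c 'from h import *;to((.615,-.2153),.045);tilt()'
```

```text
(0.615, -0.2153) t 41.58 pos [ 0.6131 -0.212   0.0703] tool d cm [ 2.51  0.37 -0.35] w 0.0274 F [-0.3  0.2 -0.9]
toolx [-0.0959 -0.0269 -0.995 ] tooly [ 0.2561 -0.9667  0.0014]
```

```bash
python3 -m inch '[[[0,0.3,-0.3,0,0],[0,0,0,0,0],[2,0,0,0,0],[0.5,0,0,0,0],[0,0,0,0,0],[0,0,0,0,0]]]'>/dev/null;python3 -c 'from h import *;to((.615,-.2153),.035);tilt()'
```

```text
(0.615, -0.2153) t 42.08 pos [ 0.6172 -0.2153  0.0486] tool d cm [ 1.38 -0.07  0.08] w 0.0276 F [-0.3  1.2 -0.4]
toolx [-0.0908 -0.0294 -0.9954] tooly [ 0.2568 -0.9665  0.0051]
```

```bash
python3 -m inch '[[[0.7,-0.1,0.1,0,0],[0.5,0,0,0,0],[0,0,0,0,0],[0,0,0,0,0]]]'>/dev/null;python3 -c 'from h import *;to((.615,-.2153),.0345);tilt()'
```

```text
(0.615, -0.2153) t 42.42 pos [ 0.6159 -0.2155  0.0379] tool d cm [ 0.34 -0.04  0.05] w 0.0277 F [-0.   0.5 -1.2]
toolx [-0.0879 -0.0309 -0.9957] tooly [ 0.2568 -0.9664  0.0073]
```

```bash
python3 -m inch '[[[0.4,0,0,0,0],[0,0,0,0,0],[0,0,0,0,0]]]'>/dev/null;python3 -c 'from h import *;to((.615,-.2153),.0345);tilt()'
python3 -m inch '[[[0,0,0,0,0.5],[0,0,0,0,0.5],[0,0,0,0,0.5],[0,0,0,0,0.5]]]'>/dev/null;python3 -c 'from h import *;to((.615,-.2153),.0345)'
python3 -m inch '[[[-1,0,0,0,0.5],[-2,0,0,0,0.5],[-3,0,0,0,0.5],[-3,0,0,0,0.5],[-3,0,0,0,0.5],[0,0,0,0,0.5]]]'>/dev/null
python3 - <<'E'
from h import *
to((.3,-.4),.2)
cv2.imwrite("pics/s3.png",cv2.resize(camera("scene")[130:330,100:500,::-1],None,fx=2,fy=2,interpolation=2))
E
```

```text
(0.615, -0.2153) t 42.67 pos [ 0.6163 -0.216   0.0343] tool d cm [-0.01 -0.1   0.11] w 0.0277 F [-0.3  2.   0.8]
toolx [-0.0862 -0.0317 -0.9958] tooly [ 0.2567 -0.9664  0.0086]
(0.615, -0.2153) t 43.0 pos [ 0.6165 -0.2161  0.0347] tool d cm [ 0.03 -0.12  0.12] w 0.0416 F [-0.3 -0.8 -0.7]
(0.3, -0.4) t 43.5 pos [ 0.6262 -0.2115  0.1598] tool d cm [-0.5   9.87 36.58] w 0.0438 F [ 1.4 -0.6  0.4]
```

View pics/s3.png

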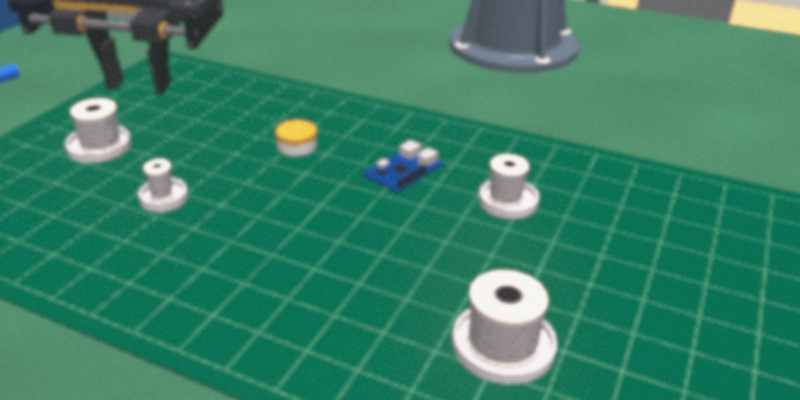

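The scene view shows all four spools upright in their dishes: L at (97,130), S at (162,185), M at (509,185) and XL at (507,320). The tin (297,137) and board (403,165) look untouched. To check seating, I'll overlay predicted rim and top circles.

```bash
python3 - <<'E'
from h import *
i=camera_info("scene");im=camera("scene")[:,:,::-1].copy();a=np.linspace(0,2*np.pi,80)
big=cv2.resize(im,None,fx=3,fy=3,interpolation=cv2.INTER_CUBIC)
def c(x,y,z,r,col):
    p=proj([[x+r*np.cos(t),y+r*np.sin(t),z] for t in a],i);cv2.polylines(big,[np.round((p+.5)*3-.5).astype(int)],True,col)
for s,h,d,D in(("xl",.054,.064,.088),("l",.05,.052,.076),("m",.045,.04,.064),("s",.04,.028,.052)):
    x,y=P["d"+s];c(x,y,.015,D/2,(255,0,0));c(x,y,.007+h,d/2,(0,0,255))
t=[]
for s in("l","s","m","xl"):
    u,v=proj([[*P["d"+s],.03]],i)[0]*3;u,v=int(u),int(v);t.append(cv2.resize(big[v-95:v+95,u-95:u+95],(380,290)))
cv2.imwrite("pics/s4.png",np.vstack([np.hstack(t[:2]),np.hstack(t[2:])]))
# unmoved check: image difference around tin and board vs start
o=cv2.imread("pics/scene0.png")
for n,(u,v) in dict(tin=(248,199),board=(301,212)).items():
    A,B=[k[v-16:v+16,u-22:u+22].astype(np.float32).mean(2) for k in(o,im)];print(n,cv2.phaseCorrelate(A,B),np.abs(A-B).mean())
E
```

```text
tin ((0.49001152524134994, 0.12742184973677695), 0.9759785398840904) 4.6687975
board ((0.6555974593335065, 0.01351157027755967), 1.0854653537273407) 5.164536
```

View pics/s4.png

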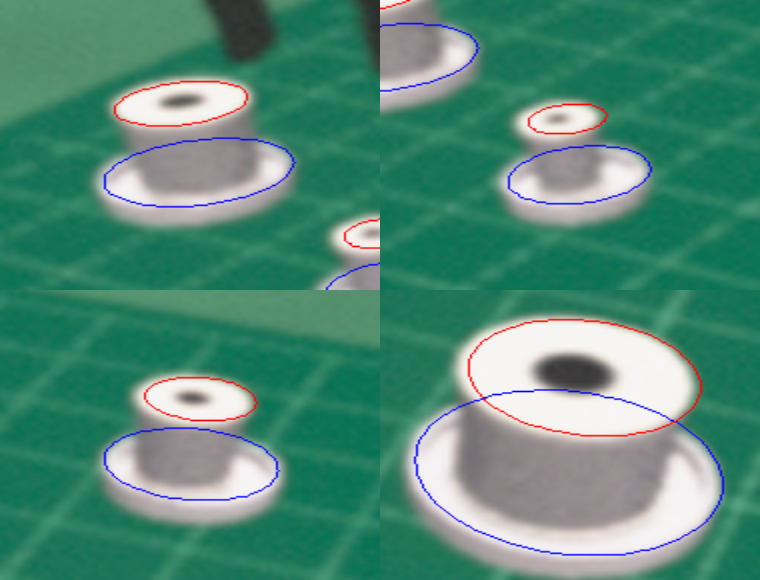

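```bash
python3 - <<'E'
from h import *
im=camera("scene")[:,:,::-1];o=cv2.imread("pics/scene0.png")
for u,v in((172,372),(400,270),(250,290),(350,300)):
    A,B=[k[v-25:v+25,u-25:u+25].astype(np.float32).mean(2) for k in(o,im)];print(cv2.phaseCorrelate(A,B)[0])
g=robot.get_obs();print(g["position"],g["ft_force"],g["time"]);robot.hand_in()
E
```

```text
(0.015272511319334825, 0.013514259352735536)
(-0.09396131809500119, -0.07175736082920281)
(0.13368963460382233, -0.16111275866419916)
(0.1855227486562505, 0.39250507842873006)
[ 0.62181642 -0.20972888  0.15309548] [ 0.77133739  0.1797097  -0.72067594] 43.65
the job is handed in; nothing more can be done
```

The job is handed in: all four spools stand in the dishes of their size, placed widest first (XL, L, M, S). It took 43.7 s of robot time, and the gripper was clear of everything when I handed in.

- **Placing:** In the last scene picture, the predicted rims and spool tops overlaid all four dishes. Each spool looks upright, flat on its dish floor and centred to within a few millimetres.
- **Top view:** It confirmed XL to about 2 mm. The arm hid dish L in that picture, and I didn't take another from above, so L, M and S were checked only in the scene view.
- **Forces:** Wrist force readings stayed under about 5 N whenever I read them.
- **Tin and board:** Nothing came near them. However, comparing the scene pictures before and after gave a 0.5–0.65 pixel shift there, while four other spots in the picture gave 0.0–0.4 pixels. It may come from changed shadows or blur, as the patches also differed slightly in brightness, but I did not confirm that.
- **Tool tilt:** The tool drifted out of vertical during the long moves, by up to about 8°. I brought it back partly before gripping M. Each spool was still tilted by up to about 4° relative to how it was gripped when released, and settled flat.

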